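# Lock the filter cap onto the solder-fume extractor

## Task

Refit the filter cap of the little fume extractor: set it in the socket on top with its two lugs through the slots, press it down against the sprung seal and turn it clockwise (seen from above) to its stop, so that it is locked and its bar grip points at the two raised marks on the rim. Let go of it, and leave the solder spool, the flux tin and the small transformer at the left of the work where they are.

Things in the scene. Friction and masses are not known exactly. Their poses are not given: they have to be found in the camera images.
- extractor: grey fume extractor, fixed to the desk: box 140 x 140 mm, 50 mm high, with a round bayonet socket of outer diameter 120 mm on top, rim 82 mm above the desk. Origin: centre of its underside, z up. Two small raised marks on the rim lie on its +x and -x axes: the locked direction of the cap's bar. The two slots lie on a line 60 degrees counter-clockwise (from above) of the marks
- socket (a point): centre of the socket's mouth at rim height; axes as the extractor's. Round hole of diameter 77 mm (83 at the very top) through a lip 8 mm thick, with two opposite slots cut out to radius 48 mm; below the lip it is hollow to radius 48 mm. From the slots lugs under the lip can turn clockwise only, 60 degrees to the marks; a hard stop comes 3 degrees later
- slot (a point): middle of one slot, at rim height and radius 43 mm, at 60 degrees counter-clockwise (from above) of the extractor's x axis; the other slot is opposite, at 240 degrees. Each is 36 degrees (about 26 mm) wide
- seal (a joint): travel in m of the flat sprung plate (radius 33 mm) in the socket: 0 free, its top 14 mm below the rim; it is pressed down by the cap's underside. It pushes up with 4 N at first contact, 6 N at 0.004 (cap locked) and 8.5 N at 0.009 (cap's flange on the rim)
- cap_center (a point): dark filter cap, loose, about 150 g, standing plug down; the point is on its axis half-way up, 31.5 mm above its underside. Heights above the underside: round plug of diameter 72 mm 0 to 23 mm, round flange of diameter 104 mm 23 to 29 mm, bar grip 29 to 63 mm, 84 mm long along the cap's x, 18 mm wide (y). Half a turn leaves it alike. Locked, its underside is 18 mm below the rim
- cap_lug (a point): middle of one of the cap's two lugs, 40 mm from the axis on the cap's +x axis, 6 mm above the underside; the other is opposite, so they lie below the two ends of the bar. Each sticks out of the plug to radius 45 mm, is 16 mm wide (10 at its foot) and 2 to 10 mm above the underside. With the flange pressed onto the rim the lugs are 5 mm below the lip and free to turn
- solder_spool: bystander: spool of solder wire, 50 mm wide, 38 mm high, standing loose on the desk; origin at the centre of its underside
- flux_tin: bystander: small round tin, 51 mm wide, 18 mm high, loose; origin at the centre of its underside
- transformer: bystander: small mains transformer at the left of the work (not the one far back at the right), 47 x 53 x 44 mm, loose; origin at the centre of its underside
- tool_pouch: tall black bag standing fixed at the back of the desk, an obstacle only: 86 mm deep (x), 202 mm wide (y), 267 mm high; origin on the desk under it, 31 mm behind its front face
Not all that is in view belongs to the job. What is shaped like the part that bears cap_center but orange, pink or yellow is not meant.

How it is judged:
By the outcome, as a careful person would: the job done as asked, in the order asked, and still so for the second after the job is handed in, with the robot touching nothing.
It also fails if it takes over 40 s, if anything falls off the work surface, if the arm or the gripper's body presses on something with over 40 N, if the wrist force passes 120 N, or if a joint passes its speed limit or range.

## Robot

A 7-joint arm with a two-finger parallel gripper is mounted at the origin on a cart in front of the work surface, level with it; the furniture and walls round the work are solid. World frame = base frame: x ahead of the robot, y to its left, z up, the work surface at z = 0. Lengths are in m, angles in rad, forces in N, time in s.
With the tool pointing down it reaches from about 0.425 to 0.925 m from the base axis. Payload 6.8 kg.
Tool frame: the origin (TCP) lies at the very end of the fingers, on their centre line; the grasp point (between the pads) lies 19 mm behind it; x points along the fingers, y is the direction in which the jaws open and shut, and the axes are right-handed (so a half turn about x gives the same grasp; the last joint's range is limited). The gripper opens to 85 mm and grips with 20 to 120 N. Pads are 22 mm wide; open, the fingers measure 114 mm over their backs; the gripper's body (76 mm by 85 mm) begins 54 mm behind the grasp point. The pads swing forward as they close: fully open they stand 13 mm farther back than shut.
Start: joints at [-1.365, 0.477, 0.022, 1.555, -0.011, 1.109, -0.083], TCP at [0.208, 0.642, 0.231] pointing down, gripper open.
Joint ranges: [-2.96, 2.96], [-0.34, 2.1], [-1.41, 1.46], [0.24, 2.44], [-1.37, 4.51], [0.17, 1.92], [-2.96, 2.96]. Speed limits (rad/s): [2.39, 2.39, 3.14, 3.14, 3.14, 3.14, 3.14].

## Interface

Orientations are given as [roll, pitch, yaw] about the fixed x, y, z axes, in that order (R = Rz(yaw) Ry(pitch) Rx(roll)).
In Python, from plant import ctrl gives the robot as it stands. Calls block until the motion is done:
- ctrl.move_to(position, orientation): joint-space move of the TCP to a pose.
- ctrl.move_straight(position, rotation=None, speed=0.15, max_force=None): straight line of the TCP; rotation=None keeps the orientation; speed is the mean speed in m/s. With max_force (N) it stops when the force on the tool has changed by that much, and returns True; else False.
- ctrl.move_joints(angles): joint-space move.
- ctrl.grip(opening, newtons=None): finger opening in m; newtons is the grip in N (None keeps the last); returns when the fingers have stopped.
- ctrl.dwell(seconds).
- ctrl.solve_ik(position, orientation): joint angles nearest the present ones, or None.
- ctrl.observe(): the state.
- ctrl.camera(name): name is "scene" or "side" or "wrist"; returns the picture (384x512x3 uint8, red, green, blue); there is no depth.
- ctrl.camera_params(name): a dict with "K" (3x3 intrinsics, pixels), "rvec" (rotation vector, rad) and "tvec" (3), from world to camera coordinates, as OpenCV has them. Camera axes: x right, y down, z forward; pixel columns grow to the right and rows downward; lengths in m; the calibration is good to about 2 mm. A picture is of the moment at which its call begins: read the wrist's pose just before it. camera_params takes no time and is no camera call; for the wrist camera it gives the pose at the moment of the call.
A pose or a line that the arm cannot do raises ctrl.PlanningError and nothing moves.
- ctrl.finish_job(): hands the job in, once; it reports no verdict.
The state is a dict: "t": time; "q": joint angles; "qvel": joint speeds; "joint_torque": joint torques, N m; "tool_pos": TCP position; "eef_rot": TCP orientation; "force": force on the tool from outside, world axes, zero at the start; "wrist_torque": the same for the moment, N m; "gripper_width": finger opening in m.
Only numpy, scipy, OpenCV 4.12 (cv2) and the standard library are available. Lean on these libraries where they do the work, as an engineer would, in place of code of your own. Each camera call takes 0.05 s, during which the arm holds its last target.

## Working session

There is one attempt and no reset: what is moved stays moved. The work goes in short steps, each a Python script; the robot and the scene stay as the last script left them, time stands still between calls to the robot, and variables do not carry over. Pictures are saved under pics/ and viewed, and the job is handed in when it is done.

```bash
ls; mkdir -p pics; python3 - <<'E'
from plant import ctrl
import cv2
s=ctrl.observe();print(s)
for n in ("scene","side","wrist"):
    p=ctrl.camera_params(n);print(n,p)
    cv2.imwrite(f"pics/{n}0.png",ctrl.camera(n)[:,:,::-1])
E
```

```text
pics
{'t': 0.0, 'q': array([-1.36513519,  0.47778787,  0.02235397,  1.55644738, -0.01152242,
        1.10930123, -0.08308843]), 'qvel': array([-4.30266174e-04, -8.65592964e-04,  1.14692336e-03,  5.97137483e-04,
       -2.01529092e-03,  4.41253938e-05,  2.16475641e-03]), 'joint_torque': array([ 8.28466054e-04, -5.96461451e+01,  1.60798654e+00, -2.81193852e+01,
        1.24190294e-02,  9.49870358e-03, -1.56503990e-05]), 'tool_pos': array([0.20816483, 0.6414791 , 0.23033591]), 'eef_rot': array([-1.50402232,  1.56898067, -1.8177729 ]), 'force': array([ 0.08178518, -0.4158384 , -0.04774686]), 'wrist_torque': array([-0.04014695, -0.00410001,  0.03417869]), 'gripper_width': 0.08560208747091784}
scene {'K': array([[468.31414284,   0.        , 252.65668229],
       [  0.        , 468.31414284, 189.73217719],
       [  0.        ,   0.        ,   1.        ]]), 'rvec': array([ 1.45793776, -2.19355077,  0.82141013]), 'tvec': array([0.33057346, 0.37798111, 1.27326592])}
side {'K': array([[431.03848765,   0.        , 257.04271507],
       [  0.        , 431.03848765, 195.41680999],
       [  0.        ,   0.        ,   1.        ]]), 'rvec': array([ 2.46502592, -0.91547437,  0.25040548]), 'tvec': array([-0.27960886,  0.42678904,  1.20434967])}
wrist {'K': array([[279.68117629,   0.        , 256.87941542],
       [  0.        , 279.68117629, 190.6138255 ],
       [  0.        ,   0.        ,   1.        ]]), 'rvec': array([-2.33508776, -1.69712464, -0.25395566]), 'tvec': array([-0.67522317, -0.03766954,  0.37943835])}
```

View pics/scene0.png

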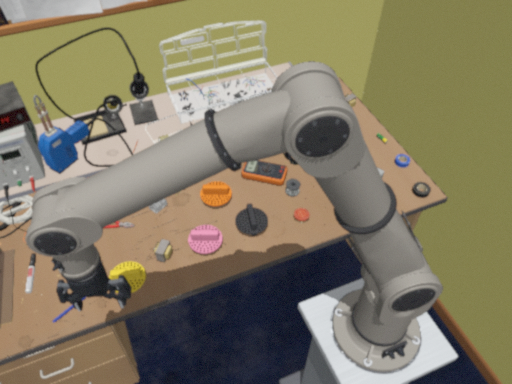

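View pics/side0.png

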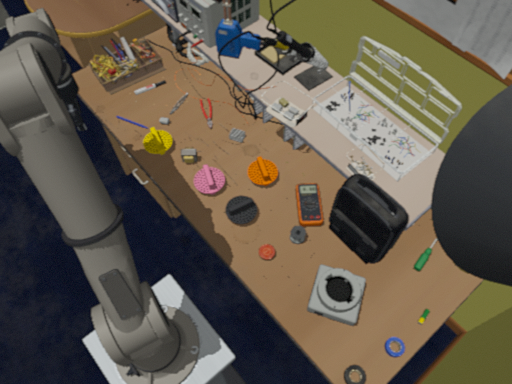

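View pics/wrist0.png

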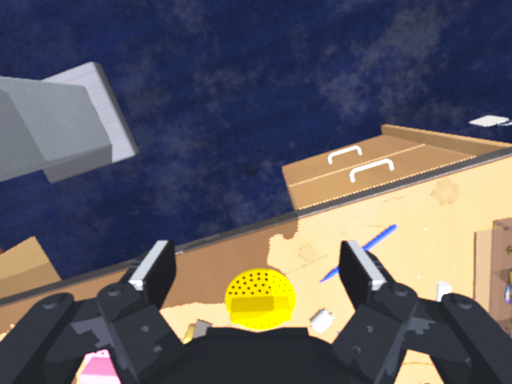

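The side view shows the dark cap near (242,210) and the extractor near (338,293). The tin is at (267,252), the spool at (298,234), and the transformer at (190,156). Next I'll enlarge these areas and compute rough positions.

```bash
cat > h.py <<'E'
import numpy as np, cv2
def ray(p,uv):
    R=cv2.Rodrigues(p["rvec"])[0];d=R.T@np.linalg.inv(p["K"])@np.array([uv[0],uv[1],1.]);c=-R.T@p["tvec"];return c,d
def at(p,uv,z):
    c,d=ray(p,uv);return c+d*(z-c[2])/d[2]
def proj(p,X):
    return cv2.projectPoints(np.atleast_2d(np.array(X,float)),p["rvec"],p["tvec"],p["K"],None)[0].reshape(-1,2)
E
python3 - <<'E'
from plant import ctrl
from h import *
p=ctrl.camera_params("side");s=ctrl.camera_params("scene")
for n,uv,z in [("cap flange",(242,210),.03),("ext rim",(341,290),.082),("tin",(267,252),.018),("spool",(298,234),.038),("transf",(190,156),.03),("pouch",(367,215),.13)]: print(n,at(p,uv,z).round(3))
for n,uv,z in [("cap flange",(252,222),.029),("tin",(301,215),.018),("spool",(292,187),.038),("transf",(163,250),.03)]: print(n,at(s,uv,z).round(3))
print(at(s,(252,222),.026))
im=cv2.imread("pics/side0.png")
a=cv2.resize(im[185:245,205:285],None,fx=6,fy=6,interpolation=cv2.INTER_CUBIC)
b=cv2.resize(im[255:330,295:375],None,fx=6,fy=6,interpolation=cv2.INTER_CUBIC)
o=np.zeros((450,960,3),np.uint8);o[:360,:480]=a;o[:,480:]=b
cv2.imwrite("pics/z0.png",cv2.resize(o,(800,375)))
E
```

```text
cap flange [0.451 0.17  0.03 ]
ext rim [ 0.481 -0.23   0.082]
tin [0.419 0.011 0.018]
spool [ 0.526 -0.013  0.038]
transf [0.451 0.453 0.03 ]
pouch [ 0.687 -0.128  0.13 ]
cap flange [0.441 0.175 0.029]
tin [0.414 0.015 0.018]
spool [ 0.518 -0.002  0.038]
transf [0.447 0.461 0.03 ]
[0.44355091 0.17381404 0.026     ]
```

View pics/z0.png

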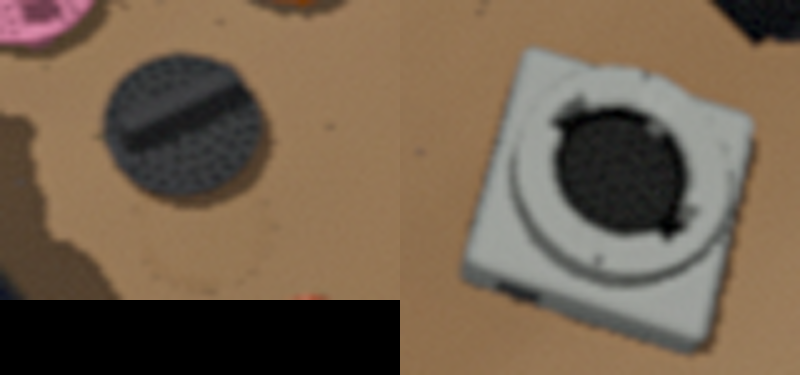

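```bash
python3 - <<'E'
from plant import ctrl
from h import *
from scipy.spatial.transform import Rotation as Ro
p=ctrl.camera_params("side")
def full(x,y,ox): return ((x-ox)*1.2/6,(y)*1.2/6)
def e(x,y): return (295+(x-400)*.2,255+y*.2)
def c(x,y): return (205+x*.2,185+y*.2)
m1,m2=at(p,e(645,75),.083),at(p,e(598,262),.083);print("marks",m1,m2,(m1+m2)/2,np.degrees(np.arctan2(*(m1-m2)[1::-1])),np.linalg.norm(m1-m2))
m1,m2=at(p,e(563,120),.082),at(p,e(682,225),.082);print("slots",m1,m2,(m1+m2)/2,np.degrees(np.arctan2(*(m1-m2)[1::-1])),np.linalg.norm(m1-m2))
m1,m2=at(p,c(122,127),.063),at(p,c(236,78),.063);print("bar",(m1+m2)/2,np.degrees(np.arctan2(*(m1-m2)[1::-1])),np.linalg.norm(m1-m2))
s=ctrl.observe();w=ctrl.camera_params("wrist");R=cv2.Rodrigues(w["rvec"])[0];cam=-R.T@w["tvec"]
T=Ro.from_euler("xyz",s["eef_rot"]).as_matrix();print("cam in tool",T.T@(cam-s["tool_pos"]),"\n",T.T@R.T)
for yaw in range(-180,180,20):
  r=[]
  for P in [(.45,.172,.036),(.45,.172,.25),(.48,-.23,.12),(.48,-.23,.2)]:
    q=ctrl.solve_ik(P,[0,np.pi/2,np.radians(yaw)]); r.append(None if q is None else round(q[6],2))
  print(yaw,r)
E
```

```text
marks [ 0.53010998 -0.19450577  0.083     ] [ 0.43185147 -0.2521871   0.083     ] [ 0.48098072 -0.22334643  0.083     ] 30.41448575086586 0.11393801511537481
slots [ 0.47567699 -0.18258547  0.082     ] [ 0.4821964  -0.26801232  0.082     ] [ 0.4789367 -0.2252989  0.082    ] 94.36411141436304 0.08567525834591348
bar [0.44826255 0.17033306 0.063     ] 165.69196972712876 0.07986338672485967
cam in tool [-0.141716    0.0013712  -0.07592366] 
 [[ 5.62463439e-04 -2.95527375e-01  9.55334106e-01]
 [ 9.99999771e-01 -1.92814052e-04 -6.48406811e-04]
 [ 3.75823803e-04  9.55334252e-01  2.95527199e-01]]
-180 [np.float64(-1.55), np.float64(-1.93), np.float64(-0.69), np.float64(-0.79)]
-160 [np.float64(-1.29), np.float64(-1.59), np.float64(-0.38), np.float64(-0.4)]
-140 [np.float64(-0.97), np.float64(-1.26), np.float64(-0.11), np.float64(-0.05)]
-120 [np.float64(-0.63), np.float64(-0.92), np.float64(0.2), np.float64(0.21)]
-100 [np.float64(-0.33), np.float64(-0.58), np.float64(0.54), np.float64(0.5)]
-80 [np.float64(-0.03), np.float64(-0.24), np.float64(0.89), np.float64(0.82)]
-60 [np.float64(0.27)
[... 208 characters left out ...]
0 [np.float64(1.18), np.float64(1.12), np.float64(2.47), np.float64(2.46)]
20 [np.float64(1.47), np.float64(1.46), np.float64(2.75), np.float64(2.75)]
40 [np.float64(1.75), np.float64(1.8), np.float64(2.93), np.float64(2.31)]
60 [np.float64(2.05), np.float64(2.14), np.float64(-2.45), np.float64(-2.66)]
80 [np.float64(2.34), np.float64(2.48), np.float64(-2.11), np.float64(-2.31)]
100 [np.float64(2.63), np.float64(2.82), np.float64(-1.76), np.float64(-1.96)]
120 [np.float64(2.93), np.float64(-2.68), np.float64(-1.41), np.float64(-1.61)]
140 [np.float64(-1.62), np.float64(-2.34), np.float64(-1.24), np.float64(-1.26)]
160 [np.float64(-1.27), np.float64(-1.99), np.float64(-0.9), np.float64(-1.1)]
```

```bash
python3 - <<'E'
from plant import ctrl
from h import *
import pickle
ctrl.move_to([.45,.172,.21],[0,np.pi/2,np.radians(-14)])
print(ctrl.observe()["t"])
d={}
d["cp"]=ctrl.camera_params("wrist");d["ci"]=ctrl.camera("wrist")
ctrl.move_to([.48,-.226,.22],[0,np.pi/2,np.radians(-88)])
s=ctrl.observe();print(s["t"],s["tool_pos"],s["eef_rot"],s["q"])
d["ep"]=ctrl.camera_params("wrist");d["ei"]=ctrl.camera("wrist")
d["sp"]=ctrl.camera_params("scene");d["si"]=ctrl.camera("scene")
pickle.dump(d,open("d.pkl","wb"))
for k in "ces": cv2.imwrite(f"pics/v1{k}.png",d[k+"i"][:,:,::-1])
E
```

```text
2.0667
3.6 [ 0.48065095 -0.22426076  0.21969911] [-2.83581565  1.56981403  1.91487499] [-0.3633001   0.32999217  0.8498678   1.95318052 -0.29676152  0.98751276
  0.66431439]
```

View pics/v1c.png

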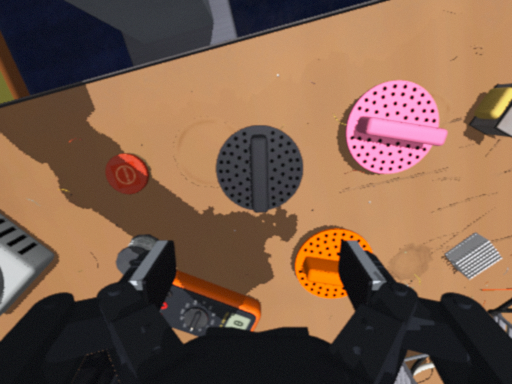

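View pics/v1e.png

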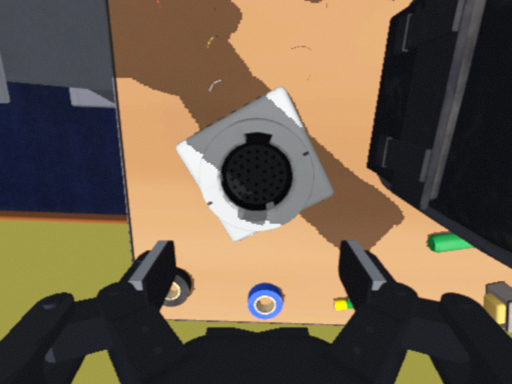

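View pics/v1s.png

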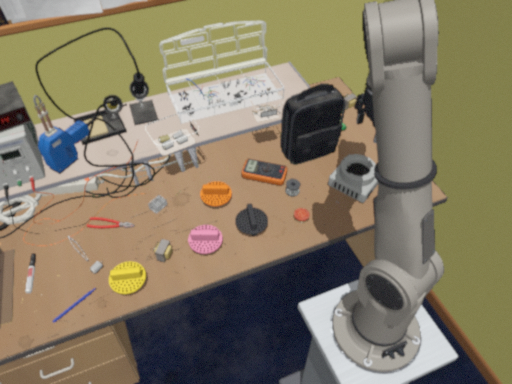

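Both wrist views are clear: the cap is centred near (259,168), and the socket near (257,175) with marks at about (305,154) and (210,203). I'll enlarge both to measure.

```bash
python3 - <<'E'
from h import *
import pickle
d=pickle.load(open("d.pkl","rb"))
a=cv2.resize(d["ci"][115:220,205:315],None,fx=5,fy=5,interpolation=cv2.INTER_CUBIC)
b=cv2.resize(d["ei"][80:245,170:340],None,fx=4.5,fy=3.6*1.25,interpolation=cv2.INTER_CUBIC)
b=cv2.resize(d["ei"][110:240,190:330],None,fx=4.5,fy=4.5,interpolation=cv2.INTER_CUBIC)
cv2.imwrite("pics/z1c.png",a[:,:,::-1]);cv2.imwrite("pics/z1e.png",b[:,:,::-1])
E
```

```text
(no output)
```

View pics/z1c.png

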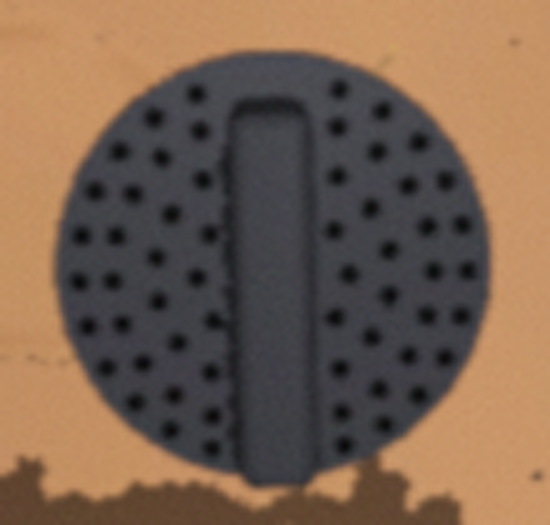

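View pics/z1e.png

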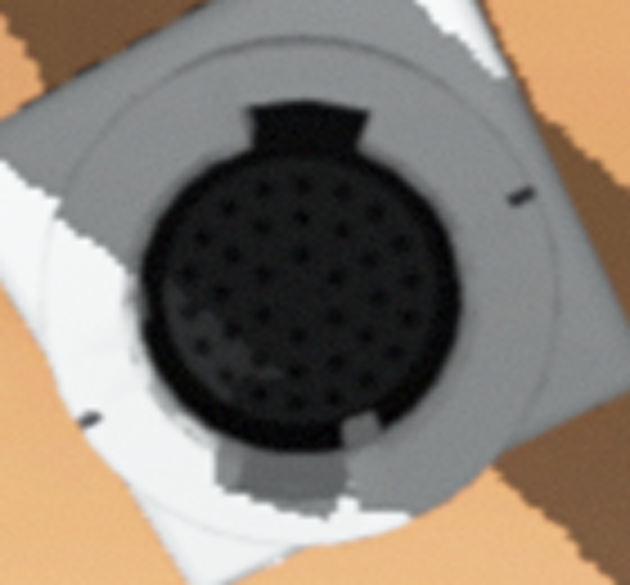

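```bash
python3 - <<'E'
from h import *
import pickle
d=pickle.load(open("d.pkl","rb"))
E_=lambda x,y:(190+(x+.5)/4.5-.5,110+(y+.5)/4.5-.5); C_=lambda x,y:(205+(x+.5)/5-.5,115+(y+.5)/5-.5)
ang=lambda v:np.degrees(np.arctan2(v[1],v[0]))
p=d["ep"]
a,b=at(p,E_(522,197),.082),at(p,E_(90,420),.082);print("marks",(a+b)/2,ang(a-b),np.linalg.norm(a-b))
def circ(P):
    P=np.array(P)[:,:2];A=np.c_[2*P,np.ones(len(P))];s=np.linalg.lstsq(A,(P**2).sum(1),rcond=None)[0];return s[:2],np.sqrt(s[2]+s[0]**2+s[1]**2)
rim=[at(p,E_(*q),.082) for q in [(42,290),(558,290),(300,37),(300,545),(125,100),(480,105),(495,470)]];print("rim",circ(rim))
s1=at(p,E_((250+369)/2,107),.082);s2=at(p,E_((217+340)/2+4,500),.082);print("slots",ang(s1-s2),(s1+s2)/2,np.linalg.norm(s1-s2))
p=d["cp"]
fl=[at(p,C_(*q),.028) for q in [(57,260),(490,265),(275,50),(140,93),(420,103),(85,365),(465,360)]];print("flange",circ(fl))
a,b=at(p,C_(271,112),.063),at(p,C_(280,487),.063);print("bar",(a+b)/2,ang(b-a),np.linalg.norm(a-b))
for z,n in((.063,'top'),):
  l=[at(p,C_(*q),z) for q in[(232,120),(241,470),(310,120),(317,470)]];print(ang(l[1]-l[0]),ang(l[3]-l[2]),np.linalg.norm(l[0]-l[2]),sum(l)/4)
def arc(c,r,z,a0=0,a1=360): t=np.radians(np.linspace(a0,a1,100));return np.c_[c[0]+r*np.cos(t),c[1]+r*np.sin(t),0*t+z]
E
```

```text
marks [ 0.47982751 -0.22111397  0.082     ] 30.244958681305715 0.11228297323870917
rim (array([ 0.48008273, -0.22011134]), np.float64(0.05992212140625444))
slots 88.27153996085221 [ 0.47874127 -0.22146799  0.082     ] 0.09322593014161167
flange (array([0.44832488, 0.17792578]), np.float64(0.05120251470222726))
bar [0.44843276 0.17805173 0.063     ] -12.414047872364213 0.08207673510258905
-12.789379160631531 -12.175670127648806 0.01594390650707692 [0.44723789 0.17822781 0.063     ]
```

```bash
python3 - <<'E'
from plant import ctrl
from h import *
import pickle
d=pickle.load(open("d.pkl","rb"))
ps=ctrl.camera_params("side");im=cv2.imread("pics/side0.png")
def arc(c,r,z,a0=0,a1=360): t=np.radians(np.linspace(a0,a1,200));return np.c_[c[0]+r*np.cos(t),c[1]+r*np.sin(t),0*t+z]
def box(c,th,lx,ly,z):
    t=np.radians(th);u=np.array([np.cos(t),np.sin(t)]);v=np.array([-u[1],u[0]])
    return np.array([[*(np.array(c)+sx*lx/2*u+sy*ly/2*v),z] for sx,sy in((1,1),(1,-1),(-1,-1),(-1,1),(1,1))])
def shapes(ec,et,cc,ct):
    e=[arc(ec,.06,.082),arc(ec,.0415,.082),box(ec,et,.14,.14,.05),box(ec,et,.112,.002,.082)[:2],box(ec,et,.112,.002,.082)[2:4]]
    for a in(60,240): e.append(arc(ec,.048,.082,et+a-18,et+a+18))
    return e,[arc(cc,.052,.029),box(cc,ct,.084,.018,.063)]
def draw(im,p,sh,x0,y0,w,h,f):
    o=cv2.resize(im[y0:y0+h,x0:x0+w],None,fx=f,fy=f,interpolation=cv2.INTER_CUBIC)
    for s in sh:
        q=((proj(p,s)-[x0,y0]+.5)*f-.5);cv2.polylines(o,[np.round(q).astype(int).reshape(-1,1,2)],False,(0,0,255),1)
    return o
e,c=shapes((.480,-.2205),30,(.448,.178),-12.5)
o=np.hstack([draw(im,ps,c,200,175,80,75,5),draw(im,ps,e,298,255,80,75,5)]);cv2.imwrite("pics/o_side.png",o)
b=lambda k:np.ascontiguousarray(d[k][:,:,::-1])
o=np.hstack([draw(b("si"),d["sp"],c,220,195,80,75,5),draw(b("si"),d["sp"],e,315,140,80,75,5)]);cv2.imwrite("pics/o_scene.png",o)
o=np.hstack([draw(b("ci"),d["cp"],c,200,110,120,115,3.3),draw(b("ei"),d["ep"],e,180,105,120+20,115,3.3)]);cv2.imwrite("pics/o_wrist.png",o[:,:800])
E
```

```text
(no output)
```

View pics/o_side.png

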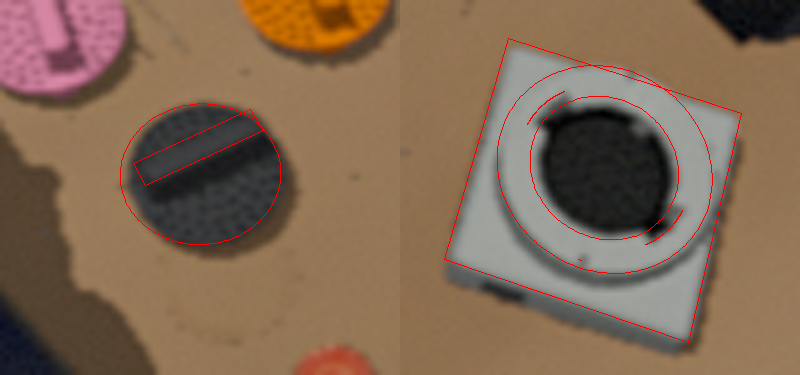

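View pics/o_scene.png

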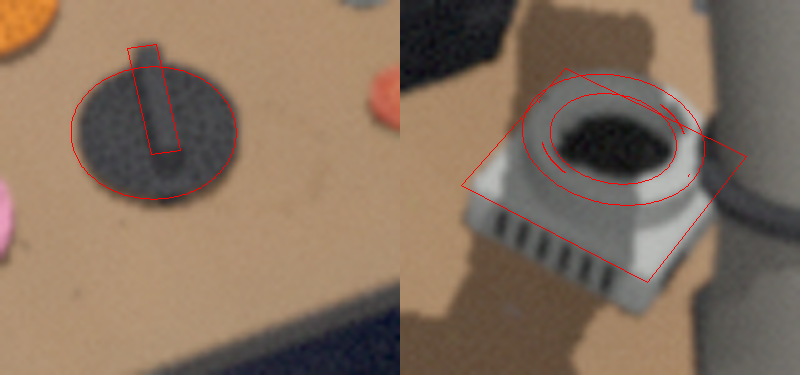

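View pics/o_wrist.png

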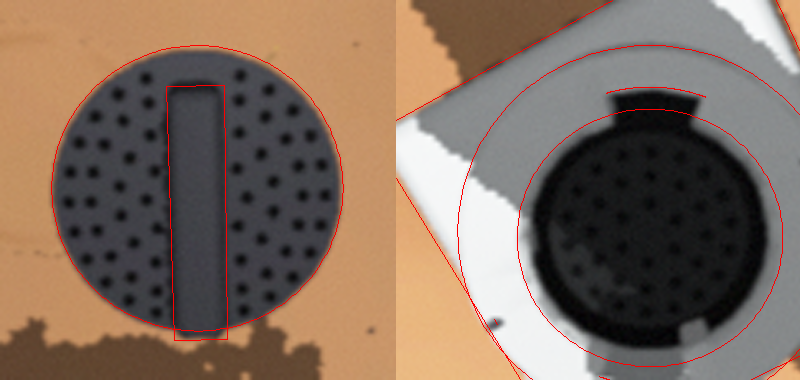

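The model outlines agree with all three cameras to within about 1 px. I'm using extractor (0.480, -0.2205) at 30° and cap (0.448, 0.178) at -12.5°. Next I'll grasp the bar.

```bash
python3 - <<'E'
from plant import ctrl
from h import *
import pickle
r=[0,np.pi/2,np.radians(-12.5)]
ctrl.move_to([.448,.178,.15],r)
print(ctrl.move_straight([.448,.178,.036],r,speed=.12,max_force=8))
s=ctrl.observe();print(s["t"],s["tool_pos"],s["force"])
ctrl.grip(.0,60)
s=ctrl.observe();print(s["t"],s["tool_pos"],s["force"],s["gripper_width"])
ctrl.move_straight([.448,.178,.16],r,speed=.15)
s=ctrl.observe();print(s["t"],s["tool_pos"],s["force"],s["gripper_width"],s["wrist_torque"])
d={}
for n in("wrist","side"):
    d[n]=(ctrl.camera_params(n),ctrl.camera(n));cv2.imwrite(f"pics/g_{n}.png",d[n][1][:,:,::-1])
pickle.dump((d,s),open("g.pkl","wb"))
E
```

```text
False
6.325 [0.44849475 0.17811344 0.03650706] [0.14143625 0.02815874 0.98827439]
6.95 [0.44803701 0.17801934 0.03616396] [-0.47395495  0.3851839   3.90818174] 0.017072280067959553
7.925 [0.44731886 0.17781894 0.1592494 ] [ 0.73382829 -0.45480079 -1.89156368] 0.01707662634642526 [0.01986599 0.03953965 0.03603026]
```

View pics/g_wrist.png

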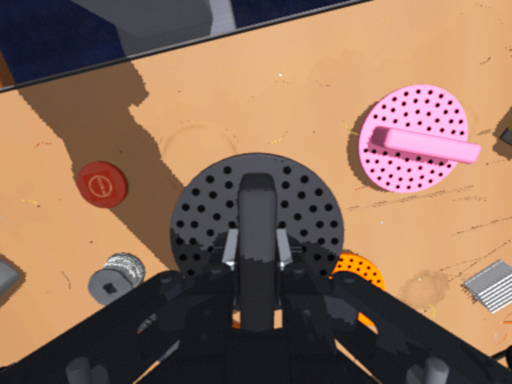

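View pics/g_side.png

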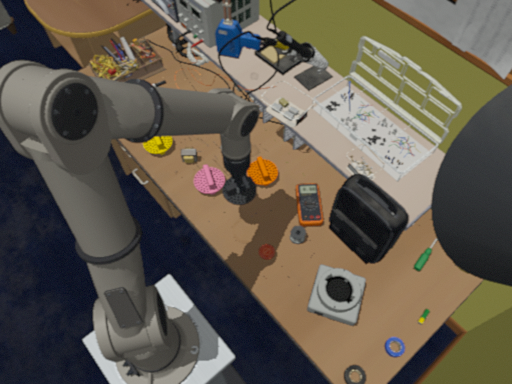

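Cap is in hand. I'll check its position in the tool frame.

```bash
python3 - <<'E'
from h import *
import pickle
from scipy.optimize import least_squares
d,s=pickle.load(open("g.pkl","rb"))
p,im=d["wrist"];im=np.ascontiguousarray(im[:,:,::-1])
tp=s["tool_pos"];from scipy.spatial.transform import Rotation as Ro
print(Ro.from_euler("xyz",s["eef_rot"]).as_matrix().round(4))
z=tp[2]-.036+.029
pts=[(171,232),(344,232),(257,153),(190,181),(322,180)]
P=np.array([at(p,q,z) for q in pts])[:,:2]
f=lambda v:np.hypot(P[:,0]-v[0],P[:,1]-v[1])-.0515
r=least_squares(f,tp[:2]);print(r.x,r.x-tp[:2],r.fun)
t=np.radians(np.linspace(0,360,100));c=tp
q=proj(p,np.c_[c[0]+.052*np.cos(t),c[1]+.052*np.sin(t),0*t+z]);cv2.polylines(im,[q.round().astype(int).reshape(-1,1,2)],True,(0,0,255),1)
cv2.imwrite("pics/g_o.png",im[120:330,140:380].repeat(2,0).repeat(2,1))
E
```

```text
[[-1.200e-03  2.162e-01  9.763e-01]
 [-8.000e-04  9.763e-01 -2.162e-01]
 [-1.000e+00 -1.000e-03 -1.000e-03]]
[0.44844641 0.17906446] [0.00112756 0.00124552] [-0.00094481 -0.0005742   0.00018348  0.00024873 -0.00027343]
```

View pics/g_o.png

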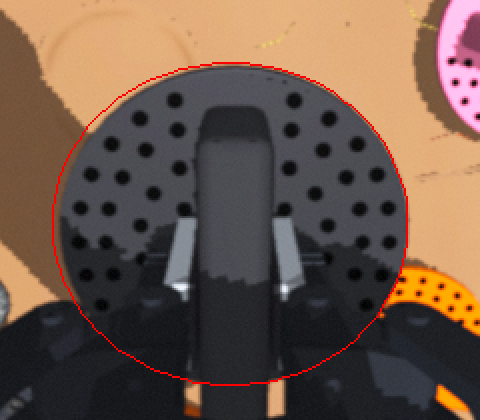

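```bash
python3 - <<'E'
from plant import ctrl
from h import *
r=[0,np.pi/2,np.radians(-90)]
X,Y=.4793,-.2205
ctrl.move_to([X,Y,.17],r)
ctrl.move_straight([X,Y,.135],r,speed=.1);ctrl.dwell(.3)
s=ctrl.observe();print(s["t"],s["tool_pos"],s["force"],s["gripper_width"])
for n in("wrist","scene"): cv2.imwrite(f"pics/h_{n}.png",ctrl.camera(n)[:,:,::-1])
print(ctrl.move_straight([X,Y,.107],r,speed=.04,max_force=5))
s=ctrl.observe();print(s["t"],s["tool_pos"],s["force"],s["wrist_torque"])
cv2.imwrite(f"pics/i_side.png",ctrl.camera("side")[:,:,::-1])
E
```

```text
10.3083 [ 0.47958788 -0.22062624  0.13541999] [-0.72271442 -0.19055081 -1.38649471] 0.01675140192151412
False
11.2583 [ 0.47938675 -0.22067307  0.10711505] [-0.12464676 -0.4378599  -0.91647063] [0.01723276 0.02838185 0.0270759 ]
```

View pics/h_wrist.png

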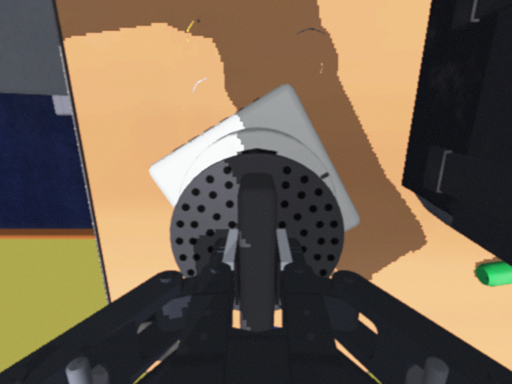

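The lugs are 9 mm below the rim with no contact force, so they are in the slots. Next I press down.

```bash
python3 - <<'E'
from plant import ctrl
from h import *
r=[0,np.pi/2,np.radians(-90)]
X,Y=.4793,-.2205
print(ctrl.move_straight([X,Y,.0945],r,speed=.03,max_force=14))
s=ctrl.observe();print(s["t"],s["tool_pos"],s["force"],s["wrist_torque"],s["gripper_width"])
E
```

```text
True
11.75 [ 0.47980551 -0.22074075  0.09529389] [-1.88873969  1.2038607   6.88621293] [ 0.22938571  0.20242481 -0.0054125 ] 0.017355137501532655
```

```bash
python3 - <<'E'
from plant import ctrl
from h import *
from scipy.spatial.transform import Rotation as Ro
X,Y=.4797,-.2206
for y in (-97,-105,-115,-125,-135,-143,-148):
    f=ctrl.move_straight([X,Y,.0950],[0,np.pi/2,np.radians(y)],speed=.05,max_force=25)
    s=ctrl.observe();T=Ro.from_euler("xyz",s["eef_rot"]).as_matrix()
    print(f,round(s["t"],2),s["tool_pos"].round(4),round(np.degrees(np.arctan2(-T[0,1],T[1,1])),1),s["force"].round(1),s["wrist_torque"].round(2),round(s["gripper_width"],4))
    if f: break
E
```

```text
False 12.03 [ 0.4805 -0.2211  0.0953] -97.0 [-0.2  0.3  6.1] [ 0.12  0.   -0.13] 0.0168
False 12.32 [ 0.4807 -0.2212  0.0955] -105.0 [-0.5  0.9  6.6] [ 0.08 -0.04 -0.1 ] 0.0169
False 12.64 [ 0.4808 -0.2212  0.0954] -115.0 [0.9 0.3 6.2] [ 0.03 -0.1  -0.04] 0.0173
False 12.97 [ 0.4808 -0.2213  0.0954] -125.0 [0.1 0.5 5.7] [ 0.02 -0.12 -0.15] 0.0171
False 13.29 [ 0.4808 -0.2213  0.0955] -135.0 [0.2 0.9 6.7] [ 0.   -0.11 -0.1 ] 0.0166
False 13.58 [ 0.4808 -0.2213  0.0955] -143.0 [ 0.8 -0.5  6.6] [ 0.02 -0.1  -0.07] 0.0168
False 13.83 [ 0.4807 -0.2214  0.0955] -148.0 [0.8 0.4 7.1] [ 0.01 -0.15 -0.12] 0.0172
```

```bash
python3 - <<'E'
from plant import ctrl
from h import *
from scipy.spatial.transform import Rotation as Ro
X,Y=.4807,-.2213
for y in (-150,-151.5,-153,-154,-155,-156):
    f=ctrl.move_straight([X,Y,.0950],[0,np.pi/2,np.radians(y)],speed=.05,max_force=20)
    s=ctrl.observe();T=Ro.from_euler("xyz",s["eef_rot"]).as_matrix()
    print(f,round(s["t"],2),s["tool_pos"].round(4),round(np.degrees(np.arctan2(-T[0,1],T[1,1])),1),s["force"].round(1),s["wrist_torque"].round(2),round(s["gripper_width"],4))
    if f or abs(s["wrist_torque"][2])>.7: break
E
```

```text
False 14.08 [ 0.4812 -0.2217  0.0953] -150.0 [-0.3  1.1  6.9] [ 0.11  0.14 -0.05] 0.0171
False 14.33 [ 0.4813 -0.2218  0.0954] -151.5 [-0.2  0.3  6.3] [0.06 0.12 0.  ] 0.017
False 14.58 [ 0.4814 -0.2219  0.0954] -153.0 [-0.2  1.2  7.2] [ 0.07  0.05 -0.01] 0.017
False 14.83 [ 0.4814 -0.2218  0.0954] -153.9 [-0.5  0.7  7.5] [-0.    0.2   0.31] 0.0169
False 15.08 [ 0.4814 -0.2218  0.0954] -154.8 [-1.4  1.2  7.4] [0.03 0.22 0.95] 0.0171
```

The stop was reached near -153.5°, where the torque rose. Next I relax, let the lugs seat on the lip, release and back off.

```bash
python3 - <<'E'
from plant import ctrl
from h import *
import pickle
X,Y=.4812,-.2217
r=[0,np.pi/2,np.radians(-153.2)]
ctrl.move_straight([X,Y,.095],r,speed=.05)
ctrl.move_straight([X,Y,.100],r,speed=.03,max_force=15)
s=ctrl.observe();print(s["t"],s["tool_pos"],s["force"],s["wrist_torque"])
ctrl.grip(.06)
s=ctrl.observe();print(s["t"],s["tool_pos"],s["force"],s["gripper_width"])
ctrl.move_straight([X,Y,.22],r,speed=.15);ctrl.dwell(.2)
s=ctrl.observe();print(s["t"],s["tool_pos"],s["force"])
d={n:(ctrl.camera_params(n),ctrl.camera(n)) for n in("wrist","side","scene")}
pickle.dump(d,open("f.pkl","wb"))
for n in d: cv2.imwrite(f"pics/f_{n}.png",d[n][1][:,:,::-1])
p,im=d["wrist"];im=cv2.resize(im[90:270,150:360],None,fx=3,fy=3,interpolation=cv2.INTER_CUBIC);cv2.imwrite("pics/f_z.png",im[:,:,::-1])
E
```

```text
15.6 [ 0.48147799 -0.2219921   0.10020847] [-0.06108971  0.11748479  3.13479468] [-0.20180473 -0.12382497  0.05477727]
16.0833 [ 0.48109741 -0.2217191   0.10003632] [-0.38838849  0.46813489 -0.36967475] 0.05960489379188183
17.2333 [ 0.4808142  -0.22150348  0.21929122] [-0.43427421 -0.15797012 -0.08268499]
```

View pics/f_z.png

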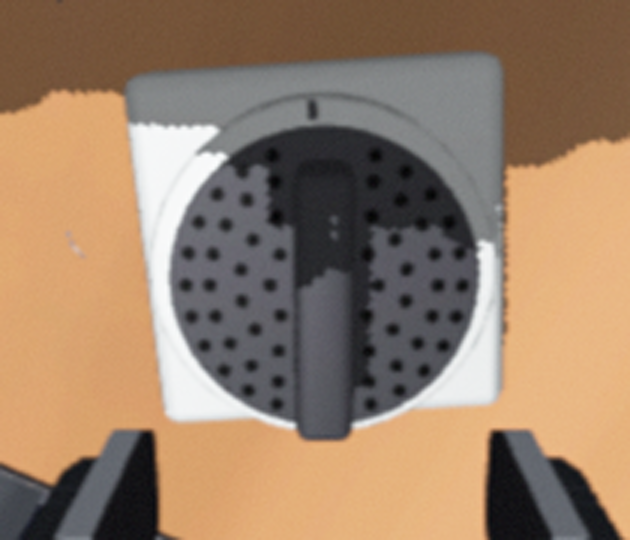

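View pics/f_side.png

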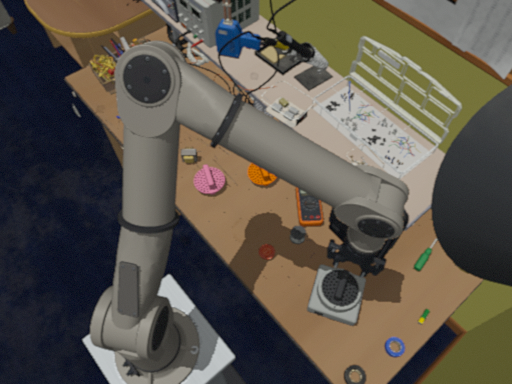

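View pics/f_scene.png

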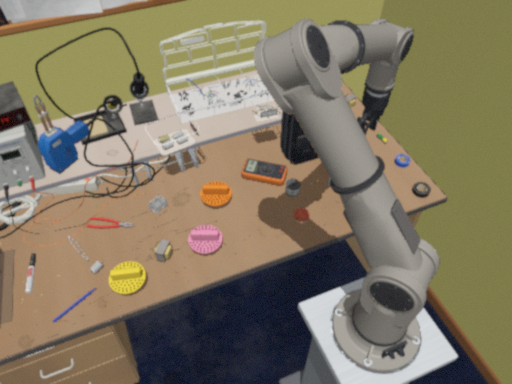

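```bash
python3 - <<'E'
from plant import ctrl
from h import *
import pickle
d=pickle.load(open("f.pkl","rb"));p=d["wrist"][0]
Z=lambda x,y:(150+(x+.5)/3-.5,90+(y+.5)/3-.5)
for z in(.088,.093,.098,.105): print(z,np.linalg.norm(at(p,Z(170,275),z)-at(p,Z(477,275),z)).round(4))
a,b=at(p,Z(326,180),.127),at(p,Z(324,437),.127);c=at(p,Z(312,108),.082);print((a+b)/2,np.degrees(np.arctan2(*(a-b)[1::-1])), np.degrees(np.arctan2(*(c-[.4805,-.2215,.082])[1::-1])))
a=cv2.absdiff(cv2.cvtColor(cv2.imread("pics/side0.png"),6),cv2.cvtColor(cv2.imread("pics/f_side.png"),6))
for n,(u,v) in dict(tin=(267,252),spool=(298,234),tr=(190,156)).items(): print(n,a[v-9:v+9,u-9:u+9].mean())
print(ctrl.observe()["t"]); ctrl.finish_job()
E
```

```text
0.088 0.1035
0.093 0.1016
0.098 0.0997
0.105 0.0971
[ 0.48053006 -0.2212592   0.127     ] 26.40998368105954 31.18204602280728
tin 41.02160493827161
spool 19.623456790123456
tr 0.9814814814814815
17.3833
the job is handed in; nothing more can be done
```

The cap is back in the socket, turned clockwise to its stop and released. I handed the job in after 17.4 s of the 40 s, with the gripper about 12 cm clear of the cap.

- **Fit:** I gripped the bar and lowered the lugs through the slots without contact. Pressing down put the flange on the rim, with about 7 N of reaction.
- **Turn:** The cap turned freely for about 63°, until the torque rose at the stop. I eased it up onto the lip and let go.
- **Seated:** In the last wrist picture the flange's size matches the locked height of 93 mm, and the cap stayed centred.
- **Bar direction:** The bar measures 26.4° in that picture. The near mark measures 31.2° there and 30.2° earlier, so the bar looks 4–5° past the marks. The gripper turned it to about 27°, so the true figure is probably the 3° expected at the stop.
- **Bystanders:** The transformer's area of the image is unchanged from the start. The same check failed for the tin (difference 41) and the spool (20). In the pictures both are still at their original pixels with the robot's shadow now over them, so I put the difference down to the shadow. The arm passed well above them and I saw no sign of contact.

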